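# Sweep the spent coin cells into the recycling tray

## Robot

A 6-joint arm with a two-finger parallel gripper is mounted at the origin on the work surface. World frame = base frame: x ahead of the robot, y to its left, z up, the work surface at z = 0. Lengths are in m, angles in rad, forces in N, time in s.
With the tool pointing down it reaches from about 0.375 to 0.9 m from the base axis. Payload 3.1 kg.
Tool frame: the origin (TCP) lies between the finger pads; the fingertips stand 8 mm ahead of it and the grasp point (between the pads) lies 11 mm behind it; z points along the fingers, y is the line along which they close (so a half turn about z gives the same grasp; the last joint's range is limited). The gripper opens to 85 mm and grips with 20 to 120 N. Pads are 22 mm wide; open, the fingers measure 114 mm over their backs; the gripper's body (76 mm by 85 mm) begins 54 mm behind the grasp point. The pads swing forward as they close: fully open they stand 13 mm farther back than shut.
Start: joints at [-1.484, 0.527, 1.433, -0, 1.181, -0.178], TCP at [0.164, -0.603, 0.239] pointing down, gripper open.
Joint ranges: [-3.08, 3.08], [-0.75, 2.2], [0.22, 2.44], [-1.43, 4.57], [0, 2.65], [-2.85, 2.85]. Speed limits (rad/s): [2.79, 2.79, 3.14, 3.14, 3.14, 3.14].

## Interface

Orientations are given as a unit quaternion [x, y, z, w].
In Python, from station import readout, cams, sign_off gives the robot as it stands.
- The arm moves only by the tool send_rows, never from a script. Its argument "commands" is text: rows parted by semicolons, each of 5 numbers parted by spaces: the finger opening in mm, from 0 to 85.4, then the shift along the tool's x, y, z each as a share of 0.02 m, from -1 to 1, then the turn about the tool's z as a share of 4 degrees, from -1 to 1. In form: grip dx dy dz spin; .... A call has 1 to 20 rows; each row shifts and turns the commanded pose from where the row before left it, along the tool's axes as they then stand; what a row does not reach is not made up. A row lasts 1/12 s, in which the tool goes at most 41.7 mm and 7.16 degrees, less where a joint would pass 70% of its speed; a pose out of reach is approached as far as the arm can. A call with a number of a shift or a turn outside -1 to 1 is refused whole. A call with a gripper value outside its range is refused whole. The fingers move at their own pace and stop on an object; "grip_force" is the grip in N (left out, the last holds). Time passes only in rows, so rows that do not move let the fingers close. It gives the time, the measured TCP pose, the force, the opening and the grip force at its end, in the units of the state.
- readout.sense(): the state, without advancing time (a new reading comes with each control period).
- cams.snapshot(name): name is "scene" or "top" or "wrist"; returns a dict with "pixels" (384x512x3 uint8, red, green, blue), "intrinsics" (3x3 intrinsics, pixels), "eye" and "rotation" of the camera in the world. Camera axes: x right, y down, z forward; pixel columns grow to the right and rows downward; lengths in m; the calibration is good to about 2 mm. A picture is of the moment at which its call begins. There is no depth.
- sign_off(): hands the job in; it is judged then, once.
The state is a dict: "t": time; "q": joint angles; "qd": joint speeds; "tau": joint torques, N m; "tcp_pos": TCP position; "tool_rot": TCP orientation; "force": force on the tool from outside, world axes, zero at the start; "ft_torque": the same for the moment, N m; "finger_gap": opening from 0.0 (shut) to 1.0 (fully open); "gripper_force": force on a finger pad.
Only numpy, scipy, OpenCV 4.12 (cv2) and the standard library are available. Lean on these libraries where they do the work, as an engineer would, in place of code of your own. Each camera call takes 0.05 s, during which the arm holds its last target. There are 200 camera calls.

## Task

Sweep the three spent coin cells, the plain silver ones, along the bench with your fingertips until each lies flat and wholly inside the red-walled recycling tray, going in through its open side. Never lift one off the bench, and leave the fresh cell with the yellow pull tab, the watch, the wrench, the screwdriver, the loupe and the ball where they are.

Things in the scene. Friction and masses are not known exactly. Their poses are not given: they have to be found in the camera images.
- spent_a: spent coin cell: plain bare silver disc, 24.5 mm diameter, 7.7 mm thick, 10 to 15 g, lying flat and loose on the bench; slides when pushed and stops within 5 mm when the push at 0.12 m/s stops. Origin at its centre (3.85 mm above the bench when flat), z up through the disc
- spent_b: spent coin cell: plain bare silver disc, 24.5 mm diameter, 7.7 mm thick, 10 to 15 g, lying flat and loose on the bench; slides when pushed and stops within 5 mm when the push at 0.12 m/s stops. Origin at its centre (3.85 mm above the bench when flat), z up through the disc
- spent_c: spent coin cell: plain bare silver disc, 24.5 mm diameter, 7.7 mm thick, 10 to 15 g, lying flat and loose on the bench; slides when pushed and stops within 5 mm when the push at 0.12 m/s stops. Origin at its centre (3.85 mm above the bench when flat), z up through the disc
- tray: recycling tray fixed to the bench: black floor flush with the bench (no step to slide over), red walls 22 mm high and 5 mm thick on three sides. Inside 110 mm deep (its own x from -55 mm at the open mouth to +55 mm at the back wall) and 180 mm wide (y -90 to +90 mm). Open on its own -x side. Origin at the middle of the inside at bench height; its +x points from the mouth to the back wall, z up
- fresh_cell: fresh coin cell, same size as the spent ones (24.5 mm diameter, 7.7 mm thick, 10 g), its top covered with a yellow film whose tab sticks out 10 mm along its own +x; loose, lies among the spent ones; must stay. Origin at its centre
- watch: silver wristwatch lying face down, loose: case 40 mm diameter, 10 mm thick, with stiff flat steel bracelet, 148 mm long along its own x, 20 mm wide, 4.5 mm thick. Origin under the case centre
- wrench: pewter grey caseback wrench, loose, lying flat: about 200 mm long along its own x (handle to -140 mm, jaws to +59 mm), 22 mm wide, 28 mm high at its thumb screw. Origin under the middle of its head
- ball_center (a point): centre of a black rubber friction ball, 60 mm diameter, top 66 mm above the bench, resting loose in a white plastic ring 52 mm across and 12 mm high fixed to the bench
- loupe: black eye loupe, loose, 36 mm diameter, 28 mm high, standing. Origin under its centre
- screwdriver: small screwdriver, 120 mm long along its own x, loose, lying flat. Origin under its middle

How it is judged:
At the end, for the whole second after the job is handed in: Each spent cell lies flat (centre under 6.5 mm above the bench), at rest, with its centre inside the tray's walls and at least 12 mm past the mouth line; the fresh cell, watch, wrench, ball, loupe and screwdriver are within 15 mm of where they started (x of spent_a in the frame of tray between -0.043 and 0.055 m and y of spent_a in the frame of tray between -0.09 and 0.09 m and height (world z) of each of spent_a, spent_b, spent_c below 0.0065 m and linear speed of each of spent_a, spent_b, spent_c below 0.02 m/s and x of spent_b in the frame of tray between -0.043 and 0.055 m and y of spent_b in the frame of tray between -0.09 and 0.09 m and x of spent_c in the frame of tray between -0.043 and 0.055 m and y of spent_c in the frame of tray between -0.09 and 0.09 m and distance of each of fresh_cell, watch, wrench, ball_center, loupe, screwdriver from where it was at the start of the episode below 0.015 m); the robot touches nothing.
It fails at once if a coin cell is lifted: its centre rises more than 15 mm above the bench (height (world z) of any of spent_a, spent_b, spent_c, fresh_cell above 0.015 m).
It fails at once if the fresh cell is moved more than 15 mm (distance of fresh_cell from where it was at the start of the episode above 0.015 m).
It fails at once if the watch, wrench, ball, loupe or screwdriver is moved more than 15 mm (distance of any of watch, wrench, ball_center, loupe, screwdriver from where it was at the start of the episode above 0.015 m).
It also fails if it takes over 58 s, if anything falls off the work surface, if the arm or the gripper's body presses on something with over 40 N, if the wrist force passes 120 N, or if a joint passes its speed limit or range.

## Working session

There is one attempt and no reset: what is moved stays moved. The work goes in short steps, Python scripts to look and compute and a tool call to move; the robot and the scene stay as the last step left them, time stands still between calls to the robot, and variables do not carry over. Pictures are saved under pics/ and viewed, at most 10 in all, crops included, and the job is handed in when it is done.

Besides the shell and the picture viewer there is one more tool, called after ">>>" as name(argument=value, ...), one argument or row to a line, values as JSON. send_rows: Moves the arm, as the interface text tells. Its arguments: {"type":"object","properties":{"commands":{"type":"string"},"grip_force":{"type":"number"}},"required":["commands"]}

```bash
mkdir -p pics; cat > h.py <<'E'
import numpy as np, cv2
from station import readout, cams, sign_off
def snap(n,f=None):
    s=cams.snapshot(n); 
    if f: cv2.imwrite('pics/'+f,cv2.cvtColor(np.asarray(s['pixels']),cv2.COLOR_RGB2BGR))
    return s
def ray(s,u,v,z):
    d=np.array(s['rotation'])@np.linalg.inv(np.array(s['intrinsics']))@np.array([u,v,1.]);e=np.array(s['eye'])
    return (e+d*(z-e[2])/d[2])
E
python3 - <<'E'
from h import *
for n in('top','scene'):
    s=snap(n,n+'0.png');print(n,s['eye'],np.round(s['rotation'],3).tolist(),np.array(s['intrinsics']).tolist())
st=readout.sense();print(st['tcp_pos'],st['tool_rot'],st['t'])
E
```

```text
top [0.36257481 0.07068335 0.91311619] [0.722, -0.683, 0.076, -0.08] [[419.72309425648496, 0.0, 253.2740243323733], [0.0, 419.72309425648496, 191.70977901518617], [0.0, 0.0, 1.0]]
scene [1.16619224 0.21260417 0.50853653] [0.555, 0.693, -0.354, -0.292] [[368.97085069233657, 0.0, 260.8922626448413], [0.0, 368.97085069233657, 189.29699058047456], [0.0, 0.0, 1.0]]
[ 0.16412959 -0.60240885  0.23842092] [ 9.91180912e-01  1.32512099e-01  3.44691599e-05 -9.70551736e-04] 0.1
```

View pics/top0.png

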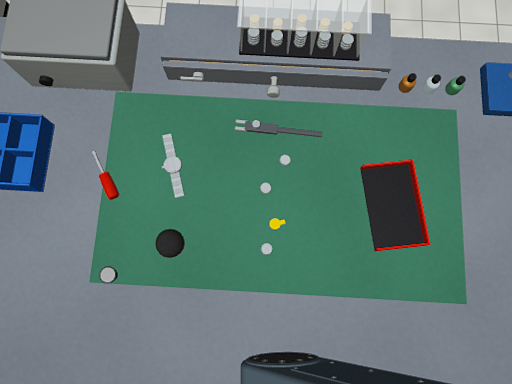

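View pics/scene0.png

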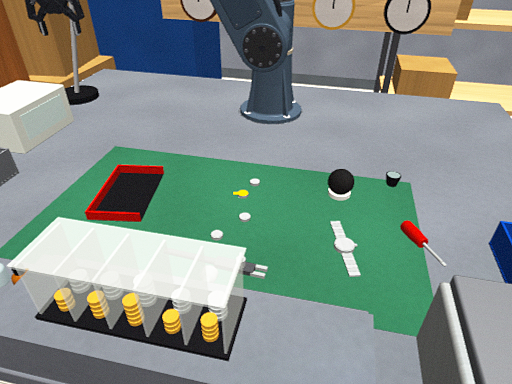

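The top view shows spent cells at about (285,160), (265,188) and (266,249). The fresh cell is at (275,224), and the tray spans (361–428, 160–250) with its mouth on the left. "rotation" is a quaternion, so I'll convert it.

```bash
sed -i "s/np.array(s\['rotation'\])@/R.from_quat(s['rotation']).as_matrix()@/;1a from scipy.spatial.transform import Rotation as R" h.py
cat > loc.py <<'E'
from h import *
def cells(s,zt=0.0077):
    hsv=cv2.cvtColor(np.asarray(s['pixels']),cv2.COLOR_RGB2HSV)
    out=[]
    # in the top view: pale blobs on the mat; yellow film apart
    for nm,m in(('s',cv2.inRange(hsv,(0,0,120),(180,60,255))),('y',cv2.inRange(hsv,(22,120,120),(35,255,255))),('red',cv2.inRange(hsv,(0,150,80),(6,255,255))|cv2.inRange(hsv,(174,150,80),(180,255,255)))):
        n,l,st,c=cv2.connectedComponentsWithStats(m)
        for i in range(1,n):
            if st[i,4]>25 and st[i,4]<3000:
                p=ray(s,*c[i],zt); out.append((nm,int(st[i,4]),c[i].round(1).tolist(),p[:2].round(4).tolist()))
    return out
E
python3 - <<'E'
from loc import *
s=snap('top')
for o in cells(s):
    if 100<o[2][0]<460 and 95<o[2][1]<300: print(o)
for n,px in dict(mouthfar=(361,167),mouthnear=(376,250),backfar=(412,160),backnear=(428,243)).items(): print(n,ray(s,*px,0.022).round(4))
for n,px in dict(wr_tip=(322,134),wr_l=(236,126),wr_head=(262,127),wat1=(166,135),wat2=(180,196),ball=(170,243)).items(): print(n,ray(s,*px,0.005).round(4))
c=snap('scene')
for o in cells(c): 
    if 200<o[2][0]<270 and 170<o[2][1]<245: print(o)
for px in((255,181.5),(245,216),(217,234)):print(ray(c,*px,.006).round(4))
E
```

```text
('s', 36, [240.8, 121.1], [0.7298, 0.1189])
('s', 50, [255.4, 123.2], [0.7266, 0.0851])
('s', 34, [239.7, 128.1], [0.7127, 0.1203])
('s', 711, [172.3, 165.2], [0.6161, 0.2655])
('s', 91, [284.6, 159.4], [0.6439, 0.0146])
('s', 100, [265.1, 187.6], [0.5763, 0.0552])
('s', 106, [266.0, 248.4], [0.4426, 0.0466])
('s', 170, [107.1, 274.4], [0.3688, 0.3795])
('y', 124, [276.0, 223.0], [0.4988, 0.0275])
('red', 853, [407.8, 201.5], [0.5628, -0.2599])
('red', 305, [108.4, 185.4], [0.5616, 0.4024])
mouthfar [ 0.6316 -0.1534  0.022 ]
mouthnear [ 0.4511 -0.1851  0.022 ]
backfar [ 0.6542 -0.2662  0.022 ]
backnear [ 0.4721 -0.2952  0.022 ]
wr_tip [ 0.7102 -0.0685  0.005 ]
wr_l [0.7184 0.1293 0.005 ]
wr_head [0.7194 0.0695 0.005 ]
wat1 [0.6875 0.2876 0.005 ]
wat2 [0.5472 0.2422 0.005 ]
ball [0.4427 0.2539 0.005 ]
('s', 65, [254.4, 181.6], [0.4476, 0.0474])
('s', 94, [244.4, 216.5], [0.5809, 0.0565])
('s', 104, [216.5, 234.6], [0.6483, 0.0162])
('y', 68, [240.8, 192.6], [0.4988, 0.0269])
[0.4444 0.0481 0.006 ]
[0.577  0.0568 0.006 ]
[0.6446 0.016  0.006 ]
```

Two views agree within a few mm on where the cells are: A (.645,.015), B (.578,.056), C (.444,.047) and fresh (.498,.030). The tray mouth is centred at (.541,-.169) with its axis at about -80°. My plan is to set the fingers about 18 mm apart and push along tool -x, so each disc nests between the two tips. First I'll turn the tool so its x sits at 100°.

>>> send_rows(
  commands="18 0 0 0 -1;18 0 0 0 -1;18 0 0 0 -1;18 0 0 0 -1;18 0 0 0 -1;18 0 0 0 -1;18 0 0 0 -1;18 0 0 0 -1;18 0 0 0 -1;18 0 0 0 -1;18 0 0 0 -1;18 0 0 0 -1;18 0 0 0 -1;18 0 0 0 -1;18 0 0 0 -1;18 0 0 0 -1;18 0 0 0 -1;18 0 0 0 -1;18 0 0 0 -1;18 0 0 0 -1",
)

```text
t: 1.87
tcp_pos: [0.1642, -0.6028, 0.239]
tool_rot: [0.673, 0.74, 0.0, -0.0]
force: [-0.2, 0.1, 0.2]
finger_gap: 0.211
gripper_force: 0.0
```

```bash
cat >> h.py <<'E'
def go(*targets):
    st=readout.sense();p=np.array(st['tcp_pos']);M=R.from_quat(st['tool_rot']).as_matrix()
    print('t',st['t'],'tcp',p.round(4),'xdir deg',np.degrees(np.arctan2(M[1,0],M[0,0])).round(2),'gap',st['finger_gap'],'F',np.round(st['force'],1),'q',np.round(st['q'],2))
    for t in targets:
        d=M.T@(np.array(t)-p);print(t,'units',(d/.02).round(2));p=np.array(t)
E
python3 -c "
from h import *
go((.4,-.4,.2),(.437,.088,.1),(.437,.088,.015))"
```

```text
t 1.8667 tcp [ 0.1642 -0.6028  0.239 ] xdir deg 95.43 gap 0.2109070144037457 F [-0.2  0.1  0.2] q [-1.48  0.53  1.43  0.    1.18 -1.58]
(0.4, -0.4, 0.2) units [ 8.98 12.7   1.96]
(0.437, 0.088, 0.1) units [24.11  4.15  5.02]
(0.437, 0.088, 0.015) units [-0.   -0.    4.25]
```

>>> send_rows(
  commands="18 0 0 0 -1;18 0 0 0 -0.3;18 0.6 1 0.15 0;18 0.6 1 0.15 0;18 0.6 1 0.15 0;18 0.6 1 0.15 0;18 0.6 1 0.15 0;18 0.6 1 0.15 0;18 0.6 1 0.15 0;18 0.6 1 0.15 0;18 0.6 1 0.15 0;18 0.6 1 0.15 0;18 0.6 1 0.15 0;18 0.6 1 0.15 0;18 0.6 1 0.15 0;18 1 0.25 0;18 1 0.25 0 0;18 1 0.25 0 0;18 1 0.25 0 0;18 1 0.25 0 0",
)

```text
invalid input
```

```bash
python3 -c "
from h import *
go((.436,.088,.1),(.436,.088,.015))"
```

```text
t 1.8667 tcp [ 0.1642 -0.6028  0.239 ] xdir deg 95.43 gap 0.2109070144037457 F [-0.2  0.1  0.2] q [-1.48  0.53  1.43  0.    1.18 -1.58]
(0.436, 0.088, 0.1) units [33.09 16.8   6.97]
(0.436, 0.088, 0.015) units [-0.   -0.    4.25]
```

One row was missing a number, so I'm resending it fixed.

>>> send_rows(
  commands="18 0 0 0 -1;18 0 0 0 -0.3;18 0.6 1 0.15 0;18 0.6 1 0.15 0;18 0.6 1 0.15 0;18 0.6 1 0.15 0;18 0.6 1 0.15 0;18 0.6 1 0.15 0;18 0.6 1 0.15 0;18 0.6 1 0.15 0;18 0.6 1 0.15 0;18 0.6 1 0.15 0;18 0.6 1 0.15 0;18 0.6 1 0.15 0;18 0.6 1 0.15 0;18 1 0.25 0 0;18 1 0.25 0 0;18 1 0.25 0 0;18 1 0.25 0 0;18 1 0.25 0 0",
)

```text
t: 3.53
tcp_pos: [0.3982, -0.2986, 0.2003]
tool_rot: [0.64, 0.768, 0.0, -0.0]
force: [-0.2, -0.4, 0.4]
finger_gap: 0.208
gripper_force: 0.0
```

```bash
python3 -c "
from h import *
go((.436,.088,.1),(.436,.088,.015))"
```

```text
t 3.5333 tcp [ 0.3982 -0.2986  0.2003] xdir deg 100.37 gap 0.20751923215973178 F [-0.2 -0.4  0.4] q [-0.87  0.41  1.79  0.    0.94 -1.05]
(0.436, 0.088, 0.1) units [18.68  5.34  5.01]
(0.436, 0.088, 0.015) units [-0.   -0.    4.25]
```

>>> send_rows(
  commands="18 0.98 0.28 0.26 0;18 0.98 0.28 0.26 0;18 0.98 0.28 0.26 0;18 0.98 0.28 0.26 0;18 0.98 0.28 0.26 0;18 0.98 0.28 0.26 0;18 0.98 0.28 0.26 0;18 0.98 0.28 0.26 0;18 0.98 0.28 0.26 0;18 0.98 0.28 0.26 0;18 0.98 0.28 0.26 0;18 0.98 0.28 0.26 0;18 0.98 0.28 0.26 0;18 0.98 0.28 0.26 0;18 0.98 0.28 0.26 0;18 0.98 0.28 0.26 0;18 0.98 0.28 0.26 0;18 0.98 0.28 0.26 0;18 0.98 0.28 0.26 0;18 0 0 0 0",
)

```text
t: 5.2
tcp_pos: [0.4352, 0.0883, 0.1009]
tool_rot: [0.639, 0.769, -0.0, -0.0]
force: [-0.3, 0.3, -0.2]
finger_gap: 0.211
gripper_force: 0.0
```

```bash
python3 -c "
from h import *
go((.436,.088,.1),(.436,.088,.015));snap('wrist','w1.png')"
```

```text
t 5.2 tcp [0.4352 0.0883 0.1009] xdir deg 100.56 gap 0.21142295150663287 F [-0.3  0.3 -0.2] q [-0.05  0.54  2.    0.    0.6  -0.24]
(0.436, 0.088, 0.1) units [-0.02  0.04  0.05]
(0.436, 0.088, 0.015) units [-0.    0.    4.25]
```

View pics/w1.png

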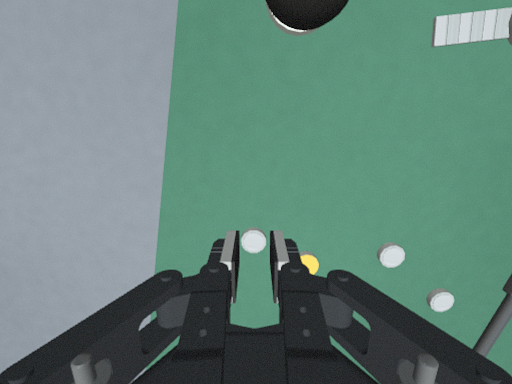

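The wrist view has C centred between the fingertips at (253,241), fresh at (309,265), B at (392,256) and A at (441,300). I'll check these against the top-view positions and look at how far the tips reach.

```bash
python3 -c "
from loc import *
s=snap('wrist')
for o in cells(s): print(o)
print(s['eye'],ray(s,309,264,.0077))"
```

```text
('s', 237, [287.7, 24.1], [0.4339, 0.2272])
('s', 2329, [472.3, 24.9], [0.5699, 0.252])
('s', 541, [253.2, 238.7], [0.4408, 0.0483])
('s', 355, [228.0, 248.4], [0.419, 0.0338])
('s', 342, [280.6, 248.3], [0.4683, 0.0431])
('s', 536, [391.2, 253.4], [0.5739, 0.0572])
('s', 50, [306.3, 251.6], [0.4933, 0.0441])
('s', 480, [440.9, 298.5], [0.6407, 0.0173])
('s', 85, [145.1, 321.6], [0.3467, -0.0669])
('s', 188, [78.2, 374.2], [0.2772, -0.1541])
('s', 190, [429.1, 375.1], [0.6671, -0.0825])
('s', 34, [139.8, 373.6], [0.3455, -0.1404])
('y', 244, [309.6, 262.1], [0.4992, 0.0337])
[0.42089533 0.16080604 0.23589977] [0.49911248 0.03149849 0.0077    ]
```

>>> send_rows(
  commands="18 0 0 0.7 0;18 0 0 0.7 0;18 0 0 0.7 0;18 0 0 0.6 0;18 0 0 0.5 0;18 0 0 0.4 0;18 0 0 0.3 0;18 0 0 0.2 0;18 0 0 0 0",
)

```text
t: 6.05
tcp_pos: [0.4353, 0.0855, 0.0191]
tool_rot: [0.64, 0.768, -0.0, -0.0]
force: [-0.3, 0.5, 0.5]
finger_gap: 0.209
gripper_force: 0.0
```

>>> send_rows(
  commands="18 0 0 0.2 0;18 0 0 0.15 0;18 0 0 0 0;18 0 0 0 0",
)

```text
t: 6.38
tcp_pos: [0.4354, 0.0859, 0.0126]
tool_rot: [0.64, 0.769, 0.0, 0.0]
force: [0.1, 0.1, 0.1]
finger_gap: 0.219
gripper_force: 0.0
```

```bash
python3 -c "
from h import *
snap('wrist','w2.png');go((.436,.088,.01),(.492,-.197,.01))"
```

```text
t 6.4333 tcp [0.4355 0.0859 0.0126] xdir deg 100.44 gap 0.20951246726229805 F [-0.2  0.1  0.2] q [-0.06  0.74  2.04 -0.    0.36 -0.24]
(0.436, 0.088, 0.01) units [0.1  0.05 0.13]
(0.492, -0.197, 0.01) units [-14.52   0.17   0.  ]
```

View pics/w2.png

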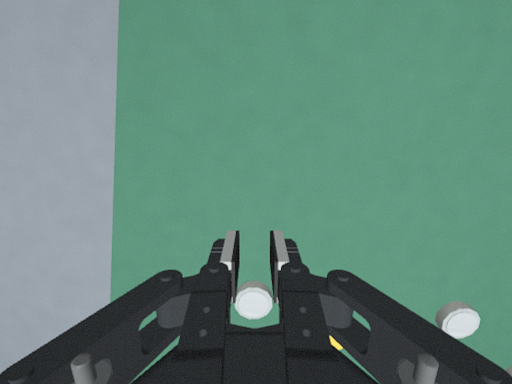

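C is centred in the gap at (254,301), with nothing else in its way. I'll lower 3 mm and start the push.

>>> send_rows(
  commands="18 0 0 0.15 0;18 0 0 0 0;18 -0.3 0 0 0;18 -0.3 0 0 0;18 -0.3 0 0 0;18 -0.3 0 0 0;18 -0.4 0 0 0;18 -0.4 0 0 0;18 -0.4 0 0 0;18 -0.4 0 0 0;18 -0.4 0 0 0;18 -0.4 0 0 0;18 -0.4 0 0 0;18 -0.4 0 0 0;18 -0.4 0 0 0;18 -0.3 0 0 0;18 0 0 0 0",
)

```text
t: 7.85
tcp_pos: [0.4546, -0.0158, 0.0095]
tool_rot: [0.64, 0.768, 0.0, 0.001]
force: [-0.6, -0.2, -1.0]
finger_gap: 0.215
gripper_force: 0.0
```

```bash
python3 -c "
from loc import *
go((.489,-.190,.01))
s=snap('top','t1.png')
for o in cells(s):
    if 200<o[2][0]<460 and 95<o[2][1]<300: print(o)"
```

```text
t 7.85 tcp [ 0.4546 -0.0158  0.0095] xdir deg 100.34 gap 0.21515947483578376 F [-0.6 -0.2 -1. ] q [-0.28  0.75  2.01 -0.    0.38 -0.46]
(0.489, -0.19, 0.01) units [-8.88  0.13 -0.02]
('s', 44, [341.3, 222.9], [0.507, -0.1142])
('s', 120, [272.7, 249.5], [0.4411, 0.032])
```

View pics/t1.png

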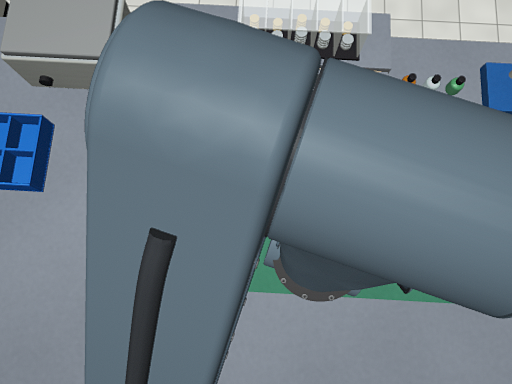

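The arm hides the top view, so I'll use the wrist view, with its colour numbers only.

```bash
python3 -c "
from loc import *
s=snap('wrist','w3.png')
for o in cells(s):
    if o[2][1]>200: print(o)"
```

```text
('s', 357, [228.0, 248.4], [0.4387, -0.0174])
('s', 343, [280.6, 248.3], [0.4682, -0.0119])
('s', 1206, [254.2, 277.1], [0.4568, -0.0333])
('s', 198, [78.4, 374.2], [0.3536, -0.1293])
('s', 199, [428.9, 375.1], [0.5869, -0.0877])
```

View pics/w3.png

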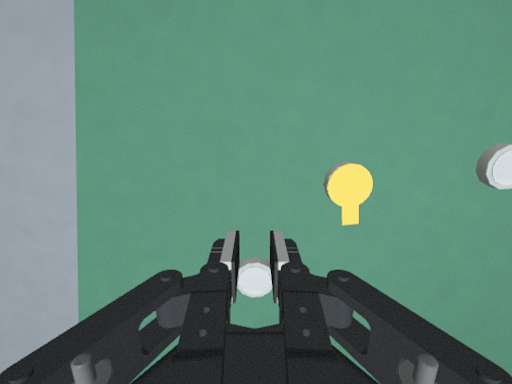

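C is nested between the tips at (254,277), and the fresh cell at (350,185) is untouched. I'll carry on into the tray.

>>> send_rows(
  commands="18 -0.3 0 0 0;18 -0.5 0 0 0;18 -0.5 0 0 0;18 -0.5 0 0 0;18 -0.5 0 0 0;18 -0.5 0 0 0;18 -0.5 0 0 0;18 -0.5 0 0 0;18 -0.5 0 0 0;18 -0.5 0 0 0;18 -0.5 0 0 0;18 -0.5 0 0 0;18 -0.5 0 0 0;18 -0.5 0 0 0;18 -0.5 0 0 0;18 -0.5 0 0 0;18 -0.5 0 0 0;18 -0.5 0 0 0;18 -0.4 0 0 0;18 0 0 0 0",
)

```text
t: 9.62
tcp_pos: [0.4883, -0.1977, 0.0096]
tool_rot: [0.64, 0.768, 0.0, 0.001]
force: [0.7, 0.7, -0.0]
finger_gap: 0.212
gripper_force: 0.0
```

```bash
python3 -c "
from loc import *
s=snap('wrist','w4.png')
for o in cells(s):
    if o[2][1]>200: print(o)
go((.489,-.17,.01),(.489,-.17,.1),(.573,.098,.1))"
```

```text
('s', 379, [228.0, 248.6], [0.4728, -0.2001])
('s', 375, [280.5, 248.8], [0.5023, -0.1949])
('s', 1204, [254.0, 276.6], [0.4907, -0.2157])
('s', 294, [80.1, 373.8], [0.3887, -0.3114])
('s', 319, [427.6, 373.8], [0.6202, -0.2698])
('red', 883, [193.4, 246.6], [0.4532, -0.2023])
('red', 48, [365.9, 371.6], [0.5784, -0.2753])
t 9.6667 tcp [ 0.4875 -0.1965  0.0095] xdir deg 100.35 gap 0.2114099958609801 F [ 0.8 -0.1  0.3] q [-0.6   0.78  1.83  0.    0.53 -0.78]
(0.489, -0.17, 0.01) units [ 1.29  0.31 -0.02]
(0.489, -0.17, 0.1) units [-0.   0.  -4.5]
(0.573, 0.098, 0.1) units [12.43  6.54 -0.  ]
```

View pics/w4.png

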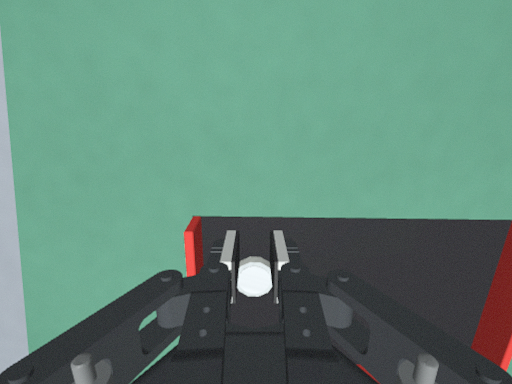

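C is at (.491,-.216), about 37 mm past the mouth. I'll back out, lift, and go behind B with x at 84°.

>>> send_rows(
  commands="18 0.4 0 0 0;18 0.6 0 0 0;18 0.56 0 -1 0;18 0 0 -1 0;18 0 0 -1 0;18 1 0.6 -0.5 0;18 1 0.6 0 0;18 1 0.6 0 0;18 1 0.6 0 0;18 1 0.6 0 0;18 1 0.6 0 0;18 1 0.6 0 0;18 1 0.6 0 0;18 1 0.6 0 0;18 1 0.6 0 0;18 1 0.6 0 0;18 1 0.6 0 0;18 0 0 0 1;18 0 0 0 1;18 0 0 0 1",
)

```text
t: 11.33
tcp_pos: [0.5775, 0.0999, 0.079]
tool_rot: [0.717, 0.697, -0.001, -0.001]
force: [-0.5, 1.0, 0.0]
finger_gap: 0.208
gripper_force: 0.0
```

>>> send_rows(
  commands="18 0 0 0 1;18 0 0 0 0.1;18 0 0 0 0",
)

```text
t: 11.58
tcp_pos: [0.5781, 0.0987, 0.0792]
tool_rot: [0.742, 0.67, -0.001, -0.001]
force: [0.3, -0.1, -0.6]
finger_gap: 0.206
gripper_force: 0.0
```

```bash
python3 -c "
from loc import *
s=snap('wrist')
for o in cells(s):
    if o[2][1]>200: print(o)
go((.580,.096,.0095),(.548+.0018,-.205+.0175,.0095))"
```

```text
('s', 2696, [430.5, 216.9], [0.7218, 0.0756])
('s', 362, [228.0, 248.5], [0.5509, 0.0635])
('s', 347, [280.6, 248.3], [0.5961, 0.0591])
('s', 620, [256.6, 252.1], [0.5752, 0.0575])
('s', 2926, [14.2, 319.1], [0.3396, 0.0097])
('s', 213, [78.7, 374.3], [0.3802, -0.0637])
('s', 243, [428.0, 374.7], [0.7352, -0.0995])
t 11.6333 tcp [0.5784 0.0984 0.0793] xdir deg 84.19 gap 0.21210627343639843 F [-0.2  0.8  0.7] q [-0.02  0.7   1.65  0.    0.79  0.08]
(0.58, 0.096, 0.0095) units [-0.11  0.1   3.49]
(0.5498000000000001, -0.1875, 0.0095) units [-14.26  -0.07   0.  ]
```

>>> send_rows(
  commands="18 0 0.1 0.8 0;18 0 0 0.8 0;18 0 0 0.7 0;18 0 0 0.5 0;18 0 0 0.4 0;18 0 0 0.2 0;18 0 0 0.08 0;18 0 0 0 0;18 -0.3 0 0 0;18 -0.3 0 0 0;18 -0.3 0 0 0;18 -0.4 0 0 0;18 -0.4 0 0 0;18 -0.4 0 0 0;18 -0.5 0 0 0;18 -0.5 0 0 0;18 -0.5 0 0 0;18 -0.5 0 0 0;18 -0.5 0 0 0;18 0 0 0 0",
)

```text
t: 13.3
tcp_pos: [0.5721, 0.0035, 0.0099]
tool_rot: [0.744, 0.669, -0.0, 0.0]
force: [0.2, 0.0, -0.2]
finger_gap: 0.211
gripper_force: 0.0
```

```bash
python3 -c "
from loc import *
s=snap('wrist')
for o in cells(s):
    if 180<o[2][0]<330 and o[2][1]>200 or o[0]=='y': print(o)
go((.548+.0018,-.205+.0175,.0095))"
```

```text
('s', 350, [228.1, 248.5], [0.5566, 0.0053])
('s', 341, [280.6, 248.2], [0.5866, 0.0022])
('s', 1193, [253.9, 276.6], [0.5693, -0.0148])
('y', 1618, [115.2, 221.6], [0.4966, 0.0284])
t 13.35 tcp [0.5721 0.0044 0.0099] xdir deg 83.92 gap 0.21045873335120535 F [-0.7 -0.5  0.4] q [-0.19  0.8   1.71 -0.    0.63 -0.08]
(0.5498000000000001, -0.1875, 0.0095) units [-9.66 -0.09  0.02]
```

B is nested with its blob at (254,277), the same as C was. I'll push on.

>>> send_rows(
  commands="18 -0.3 0 0 0;18 -0.5 0 0 0;18 -0.5 0 0 0;18 -0.5 0 0 0;18 -0.5 0 0 0;18 -0.5 0 0 0;18 -0.5 0 0 0;18 -0.5 0 0 0;18 -0.5 0 0 0;18 -0.5 0 0 0;18 -0.5 0 0 0;18 -0.5 0 0 0;18 -0.5 0 0 0;18 -0.5 0 0 0;18 -0.5 0 0 0;18 -0.5 0 0 0;18 -0.5 0 0 0;18 -0.5 0 0 0;18 -0.5 0 0 0;18 -0.5 0 0 0",
)

```text
t: 15.02
tcp_pos: [0.5516, -0.1903, 0.0099]
tool_rot: [0.743, 0.669, 0.0, -0.0]
force: [0.0, -0.1, 0.5]
finger_gap: 0.21
gripper_force: 0.0
```

>>> send_rows(
  commands="18 -0.2 0 0 0;18 0 0 0 0;18 0 0 0 0",
)

```text
t: 15.27
tcp_pos: [0.5512, -0.1934, 0.0099]
tool_rot: [0.743, 0.669, 0.0, -0.0]
force: [-0.8, 0.5, 0.2]
finger_gap: 0.212
gripper_force: 0.0
```

```bash
python3 -c "
from loc import *
s=snap('wrist')
for o in cells(s):
    if 120<o[2][0]<330 and o[2][1]>200: print(o)
go((.548,-.17,.08),(.652,.056,.08))"
```

```text
('s', 397, [227.8, 248.6], [0.5354, -0.1917])
('s', 390, [280.4, 248.8], [0.5654, -0.195])
('s', 1219, [254.4, 278.1], [0.5486, -0.2128])
('s', 31, [152.7, 274.2], [0.489, -0.2038])
('red', 49, [142.3, 371.7], [0.4656, -0.2777])
t 15.3167 tcp [ 0.5511 -0.193   0.0099] xdir deg 84.02 gap 0.2068737424379875 F [0.1 0.2 0.8] q [-0.53  0.81  1.68  0.    0.65 -0.42]
(0.548, -0.17, 0.08) units [ 1.13 -0.27 -3.51]
(0.652, 0.056, 0.08) units [11.78  4.    0.  ]
```

>>> send_rows(
  commands="18 0.4 0 0 0;18 0.6 0 0 0;18 0.85 0 -0.8 0;18 0 0 -1 0;18 0 0 -1 0;18 1 0.33 -0.5 0;18 1 0.33 0 0;18 1 0.33 0 0;18 1 0.33 0 0;18 1 0.33 0 0;18 1 0.33 0 0;18 1 0.33 0 0;18 1 0.33 0 0;18 1 0.33 0 0;18 1 0.33 0 0;18 1 0.33 0 0;18 0 0 0 1;18 0 0 0 0.5;18 0 0 0 0",
)

```text
t: 16.9
tcp_pos: [0.6493, 0.0574, 0.0756]
tool_rot: [0.776, 0.63, -0.0, -0.001]
force: [1.1, 1.0, 0.2]
finger_gap: 0.209
gripper_force: 0.0
```

```bash
python3 -c "
from loc import *
s=snap('wrist')
for o in cells(s):
    if 120<o[2][0]<330 and o[2][1]>200: print(o)
go((.650,.055,.0098),(.597+.0036,-.196+.0172,.0098))"
```

```text
('s', 357, [228.0, 248.4], [0.6194, 0.0271])
('s', 350, [280.6, 248.4], [0.6631, 0.018])
('s', 626, [257.1, 253.8], [0.6426, 0.017])
t 16.95 tcp [0.6493 0.0568 0.0756] xdir deg 78.19 gap 0.2122187295179325 F [ 0.2  0.2 -0. ] q [-0.08  0.77  1.48  0.    0.9   0.12]
(0.65, 0.055, 0.0098) units [-0.08  0.06  3.29]
(0.6006, -0.17880000000000001, 0.0098) units [-11.95  -0.03  -0.  ]
```

>>> send_rows(
  commands="18 0 0.08 0.8 0;18 0 0 0.8 0;18 0 0 0.6 0;18 0 0 0.5 0;18 0 0 0.35 0;18 0 0 0.2 0;18 0 0 0.04 0;18 0 0 0 0;18 -0.3 0 0 0;18 -0.3 0 0 0;18 -0.3 0 0 0;18 -0.4 0 0 0;18 -0.4 0 0 0;18 -0.4 0 0 0;18 -0.5 0 0 0;18 -0.5 0 0 0;18 -0.5 0 0 0;18 -0.5 0 0 0;18 -0.5 0 0 0;18 0 0 0 0",
)

```text
t: 18.62
tcp_pos: [0.6324, -0.0379, 0.0101]
tool_rot: [0.778, 0.629, -0.0, 0.0]
force: [0.1, 0.1, 0.3]
finger_gap: 0.211
gripper_force: 0.0
```

```bash
python3 -c "
from loc import *
s=snap('wrist')
for o in cells(s):
    if 180<o[2][0]<330 and o[2][1]>200: print(o)
go((.597+.0036,-.196+.0172,.0098))"
```

```text
('s', 361, [228.0, 248.5], [0.6171, -0.0347])
('s', 352, [280.5, 248.5], [0.6465, -0.041])
('s', 1203, [254.0, 276.2], [0.6278, -0.0557])
t 18.6667 tcp [ 0.6325 -0.0369  0.0101] xdir deg 77.92 gap 0.20873756258679124 F [ 0.2 -0.5  1. ] q [-0.23  0.85  1.55 -0.    0.75 -0.02]
(0.6006, -0.17880000000000001, 0.0098) units [-7.27 -0.08  0.01]
```

>>> send_rows(
  commands="18 -0.3 0 0 0;18 -0.5 0 0 0;18 -0.5 0 0 0;18 -0.5 0 0 0;18 -0.5 0 0 0;18 -0.5 0 0 0;18 -0.5 0 0 0;18 -0.5 0 0 0;18 -0.5 0 0 0;18 -0.5 0 0 0;18 -0.5 0 0 0;18 -0.5 0 0 0;18 -0.5 0 0 0;18 -0.5 0 0 0;18 -0.5 0 0 0;18 -0.3 0 0 0;18 0 0 0 0;18 0 0 0 0",
)

```text
t: 20.17
tcp_pos: [0.6011, -0.1846, 0.0101]
tool_rot: [0.777, 0.629, 0.0, -0.0]
force: [0.5, 0.9, 0.2]
finger_gap: 0.208
gripper_force: 0.0
```

>>> send_rows(
  commands="18 0.4 0 0 0;18 0.6 0 0 0;18 0.6 0 -0.6 0;18 0 0 -1 0;18 0 0 -1 0;18 0 0 -1 0;18 0 0 -1 0;18 0 0 -1 0;18 0 -1 -1 0;18 0 -1 -1 0;18 0 -1 -1 0;18 0 -1 0 0;18 0 -1 0 0;18 0 0 0 0",
)

```text
t: 21.33
tcp_pos: [0.5058, -0.1285, 0.183]
tool_rot: [0.776, 0.63, -0.001, -0.002]
force: [-0.7, 0.8, 0.0]
finger_gap: 0.211
gripper_force: 0.0
```

```bash
python3 -c "
from loc import *
go()
s=snap('wrist','w9.png')
for o in cells(s):print(o)"
```

```text
t 21.3333 tcp [ 0.5058 -0.1285  0.183 ] xdir deg 78.15 gap 0.2110668428802597 F [-0.7  0.8  0. ] q [-0.46  0.47  1.74  0.    0.93 -0.26]
('s', 705, [430.9, 42.8], [0.7124, -0.0255])
('s', 312, [338.1, 221.2], [0.5956, -0.2045])
('s', 300, [301.9, 234.6], [0.5484, -0.2135])
('s', 360, [228.0, 248.7], [0.4515, -0.2138])
('s', 355, [280.5, 248.8], [0.5182, -0.2278])
('s', 288, [258.2, 244.8], [0.491, -0.2162])
('s', 135, [147.7, 319.5], [0.3131, -0.3])
('s', 231, [160.2, 355.4], [0.3105, -0.3664])
('s', 235, [348.3, 355.4], [0.5855, -0.4225])
('s', 242, [79.1, 374.1], [0.1765, -0.3767])
('s', 285, [427.5, 374.4], [0.6998, -0.484])
('red', 1291, [372.8, 237.9], [0.6363, -0.2364])
('red', 41, [223.3, 233.0], [0.4509, -0.1909])
('red', 514, [254.2, 289.4], [0.4721, -0.2814])
('red', 43, [323.2, 274.1], [0.5673, -0.2765])
```

View pics/w9.png

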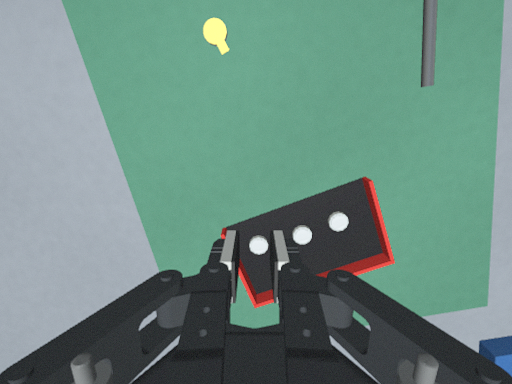

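All three cells lie flat in the tray, at (258,245), (302,235) and (338,221), well past the mouth. The fresh cell and the wrench haven't moved, and the gripper is clear.

```bash
python3 -c "
from station import sign_off;print(sign_off())"
```

```text
the job is handed in; nothing more can be done
None
```

All three spent cells were swept flat into the tray, each more than 30 mm past the mouth, and the job was handed in at about 21 s with no verdict returned; the fresh cell stayed put, and I saw no contact with anything else, though the watch, ball, loupe and screwdriver were not re-measured at the end.

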